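Snap the key tag shut in the bench pliers

ROBOT

A 7-joint arm with a two-finger parallel gripper is mounted at the origin on the work surface. World frame = base frame: x ahead of the robot, y to its left, z up, the work surface at z = 0. Lengths are in m, angles in rad, forces in N, time in s.
With the tool pointing down it reaches from about 0.4 to 0.9 m from the base axis. Payload 5.5 kg.
Tool frame: the origin (TCP) lies midway between the tips of the shut fingers; the grasp point (between the pads) lies 19 mm behind it (manip.grip_depth is the distance from the TCP to the grasp point, in m); z points along the fingers, x is the direction in which the jaws open and shut, and the axes are right-handed (so a half turn about z gives the same grasp; the last joint's range is limited). The gripper opens to 92 mm and grips with 3 to 60 N. Pads are 19 mm wide; open, the fingers measure 130 mm over their backs; the gripper's body (75 mm by 190 mm) begins 47 mm behind the grasp point.
Start: joints at [-0.855, 0.501, -0.427, 1.55, 0.221, 1.138, -0.21], TCP at [0.284, 0.585, 0.227] pointing down, gripper open.
Joint ranges: [-2.88, 2.88], [-0.31, 2.03], [-1.54, 1.56], [0.2, 2.42], [-1.41, 4.55], [0.19, 2.02], [-2.57, 2.57]. Speed limits (rad/s): [2.57, 2.57, 3.14, 3.14, 3.14, 3.14, 3.14].

INTERFACE

Orientations are given as a unit quaternion [x, y, z, w].
In Python, from bench import manip, effector, viewer gives the robot as it stands. Calls block until the motion is done:
- manip.move_pose(position, orientation): joint-space move of the TCP to a pose.
- manip.servo_line(position, ori=None, vel=0.15): straight line of the TCP; ori=None keeps the orientation; vel is the mean speed in m/s.
- manip.movej(angles): joint-space move.
- effector.open_jaws() and effector.close(f_grip=None): open the fingers fully, or close them until they stop; f_grip is the grip in N (None keeps the last).
- manip.sleep(seconds).
- manip.solve_ik(position, orientation): joint angles nearest the present ones, or None.
- viewer.get_image(name): name is "side" or "top" or "wrist"; returns the picture (480x640x3 uint8, red, green, blue); there is no depth.
- viewer.get_calibration(name): a dict with "vfov" (degrees; the focal length in pixels is half the picture's height over the tangent of half this angle, whatever the lens; pixels are square), "cx", "cy" (the principal point, pixels), "eye" and "attitude" of the camera in the world. Camera axes: x right, y down, z forward; pixel columns grow to the right and rows downward; lengths in m; the calibration is good to about 2 mm. A picture is of the moment at which its call begins: read the wrist's pose just before it. get_calibration takes no time and is no camera call; for the wrist camera it gives the pose at the moment of the call.
A pose or a line that the arm cannot do raises manip.PlanningError and nothing moves.
- manip.hand_in(): hands the job in, once; it reports no verdict.
Readings, each from a call of its own:
- manip.current_clock(): time.
- manip.current_q(): joint angles.
- manip.current_joint_velocities(): joint speeds.
- manip.current_tau(): joint torques, N m.
- manip.current_tool_pos(): TCP position.
- manip.current_tcp_rot(): TCP orientation.
- manip.current_force(): force on the tool from outside, world axes, zero at the start.
- manip.current_wrist_torque(): the same for the moment, N m.
- manip.current_finger_gap(): finger opening in m.
Only numpy, scipy, OpenCV 4.12 (cv2) and the standard library are available. Lean on these libraries where they do the work, as an engineer would, in place of code of your own. Each camera call takes 0.05 s, during which the arm holds its last target.

TASK

Two snap pliers stand on the bistro table; one of them has the folded white tag of the drawer box's key waiting between its jaws. Push that pliers' raised upper handle down until the tag's press stud clicks shut, then let go so that the handle springs back up and the tag stays fastened. Do it with the pliers rather than by pushing on the tag, and do not press the empty pliers.

Things in the scene. Friction and masses are not known exactly. Their poses are not given: they have to be found in the camera images.
- handle_pad (a point): Press point: top of the black sleeve (90 x 30 mm) on the loaded pliers' raised upper handle, 137 mm above the table at rest, 78 mm when down. Axes turn with the handle: x along it to the hinge (at rest 24 deg downhill), y level across, z out of its top. The hinge axis (along y, 56 mm above the table) is 150 mm along x and 22 mm below in z. The sleeve goes on 40 mm beyond. Stand fixed.
- handle (a joint): Upper handle of the loaded pliers (200 mm, steel, hinged at one end, lower arm clamped on a wooden stand 190 x 80 mm), rad: 0 raised at rest, 0.42 fully down (stop). A spring (1 to 4 N at the press point) lifts it again. The jaw meets the tag at about 0.25; the click comes at about 0.36 and takes about 5 N at the press point.
- tag_leaf (a joint): Upper leaf of the folded white plastic tag (28 x 76 mm, brass press stud, key on a ring) that lies across the loaded pliers' jaws, 55 mm from the hinge, and sticks out at both sides; rad: 0 open (it springs back here if not clicked), 0.2 closed; past about 0.13 it clicks and then holds itself closed.
- spare_handle (a joint): Upper handle of the other pliers, same size and shape on the same kind of stand, but with nothing between its jaws; rad: 0 raised at rest, 0.42 fully down. To be left alone.
Mind the look-alikes: they are no part of the job. Leave any yellow look-alike of the part that bears spare_handle alone.

How it is judged:
On the way, in this order (a step that is already met when the one before it is completed fails the run):
1. the loaded pliers' handle is on its way down while the tag is still open (value of joint handle above 0.1 rad and value of joint tag_leaf below 0.1 rad), for 0.02 s.
2. the tag clicks shut under the pressed pliers (value of joint handle above 0.3 rad and value of joint tag_leaf above 0.17 rad), for 0.02 s.
At the end, for the whole second after the job is handed in: The tag's leaf stays closed by itself (above 0.17 of 0.2 rad), the loaded pliers' handle has sprung back up (below 0.08 rad) and the empty pliers' handle is up (below 0.08 rad) (value of joint tag_leaf above 0.17 rad and value of joint each of handle, spare_handle below 0.08 rad); the robot touches nothing.
It fails at once if the empty pliers are pressed (handle beyond 0.15 rad) (value of joint spare_handle above 0.15 rad).
It also fails if it takes over 32 s, if anything falls off the work surface, if the arm or the gripper's body presses on something with over 40 N, if the wrist force passes 120 N, or if a joint passes its speed limit or range.

## Working session

There is one attempt and no reset: what is moved stays moved. The work goes in short steps, each a Python script; the robot and the scene stay as the last script left them, time stands still between calls to the robot, and variables do not carry over. Pictures are saved under pics/ and viewed, and the job is handed in when it is done.

```bash
mkdir -p pics
python3 - <<'E'
from bench import manip, effector, viewer
import cv2
for n in ("side","top","wrist"):
    c=viewer.get_calibration(n); print(n,c)
    cv2.imwrite(f"pics/{n}0.png",viewer.get_image(n)[:,:,::-1])
print(manip.current_clock(),manip.current_tool_pos(),manip.current_tcp_rot(),manip.current_finger_gap())
E
```

```text
side {'vfov': 53.68644796200225, 'cx': 315.1947982384133, 'cy': 238.85995497176205, 'eye': array([ 0.10779795, -0.56107331,  0.82604733]), 'attitude': array([ 0.85302505, -0.36675957,  0.14058521, -0.34361532])}
top {'vfov': 53.69100392456744, 'cx': 318.35179450372505, 'cy': 245.21340831073766, 'eye': array([ 0.44566129, -0.09365299,  1.03153682]), 'attitude': array([ 0.70959599, -0.70132926,  0.05011742, -0.04581533])}
wrist {'vfov': 62.02335429498018, 'cx': 319.7137239674157, 'cy': 242.00570140051283, 'eye': array([0.22024049, 0.61545861, 0.38361392]), 'attitude': array([0.83994971, 0.5257159 , 0.0705447 , 0.11458937])}
0.15 [0.28416404 0.58398822 0.22591551] [ 8.47770747e-01  5.30362298e-01 -6.64618979e-04  3.89366871e-04] 0.0920475236905207
```

View pics/side0.png

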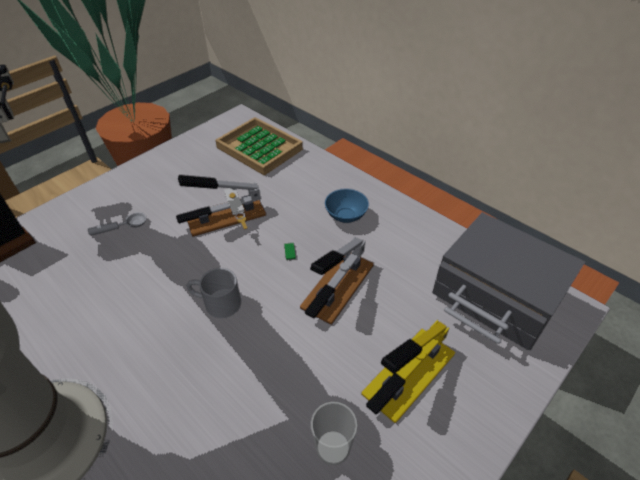

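View pics/top0.png

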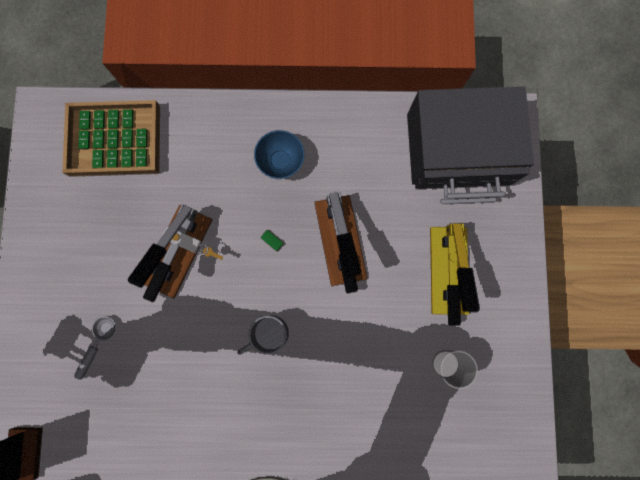

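View pics/wrist0.png

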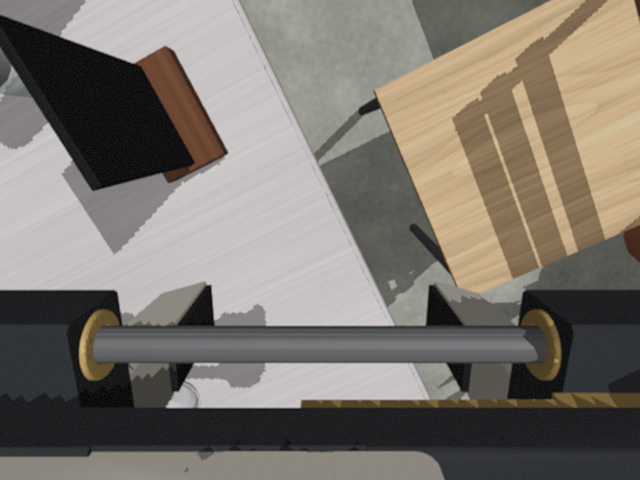

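Pliers candidates in the top picture are A at (170,250), brown with a white tag and a brass key; B at (342,242), brown and empty; and C at (455,272), the yellow look-alike. A fits the description, so I'll check it in close crops.

Run:
```python
import cv2,numpy as np
t=cv2.imread("pics/top0.png");s=cv2.imread("pics/side0.png")
a=cv2.resize(t[190:310,110:250],None,fx=5,fy=5,interpolation=cv2.INTER_CUBIC)
b=cv2.resize(s[160:260,160:280],None,fx=6,fy=6,interpolation=cv2.INTER_CUBIC)
for im,n in((a,"cropA_top"),(b,"cropA_side")):
    cv2.imwrite(f"pics/{n}.png",im)
```

```text
(no output)
```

View pics/cropA_top.png

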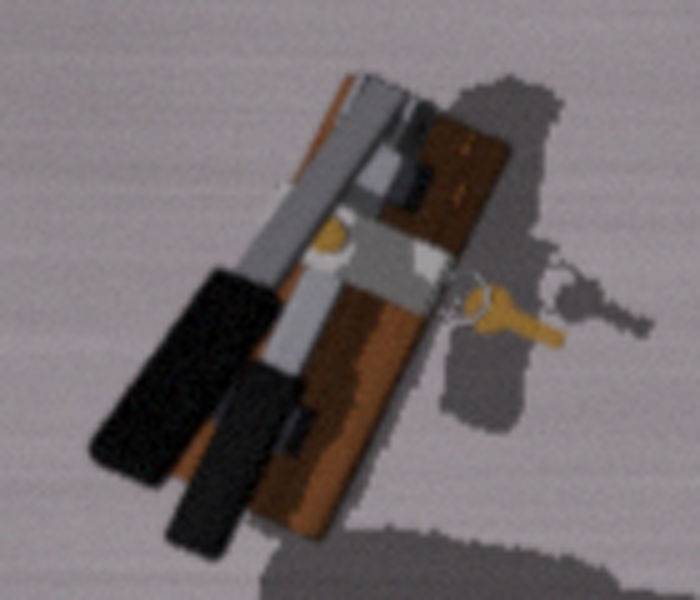

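View pics/cropA_side.png

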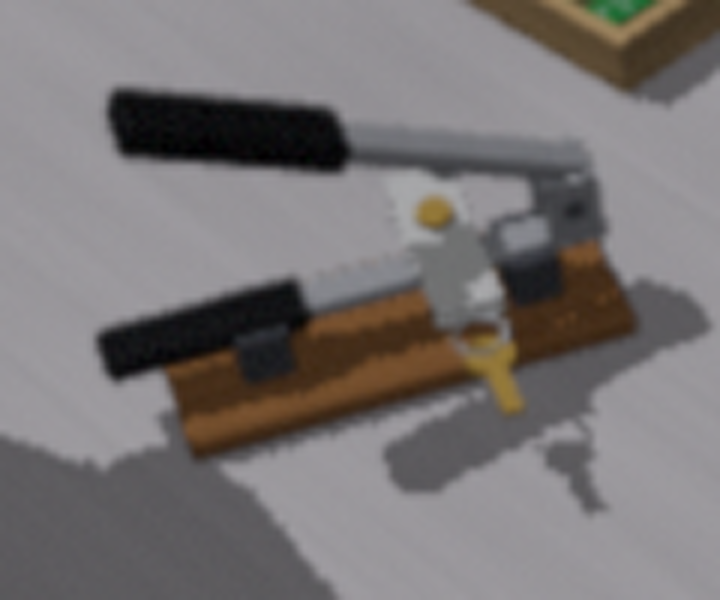

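```bash
cat > h.py <<'E'
import numpy as np
from scipy.spatial.transform import Rotation as R
from bench import viewer
def ray(n,u,v,c=None):
    c=c or viewer.get_calibration(n); f=240/np.tan(np.radians(c['vfov'])/2)
    d=R.from_quat(c['attitude']).apply([(u-c['cx'])/f,(v-c['cy'])/f,1]); return c['eye'],d
def atz(n,u,v,z):
    e,d=ray(n,u,v); return e+d*(z-e[2])/d[2]
def proj(n,P):
    c=viewer.get_calibration(n); f=240/np.tan(np.radians(c['vfov'])/2)
    q=R.from_quat(c['attitude']).inv().apply(np.atleast_2d(P)-c['eye'])
    return q[:,:2]/q[:,2:]*f+[c['cx'],c['cy']]
E
python3 - <<'E'
from h import *
import cv2
for u,v,z in((92,450,.153),(158,487,.153),(220,268,.117),(280,295,.117)): print(atz("top",110+u/5,190+v/5,z))
o=(atz("top",110+125/5,190+468/5,.153)); i=atz("top",110+250/5,190+281/5,.117)
print("yaw",np.degrees(np.arctan2(*(i-o)[[1,0]])),np.linalg.norm(i-o))
# stand top front/back: fit hinge
from scipy.optimize import least_squares
s,c=np.sin(np.radians(24)),np.cos(np.radians(24))
def pts(p,L):
    x,y,yaw=p; ex=np.array([np.cos(yaw)*c,np.sin(yaw)*c,-s]); ey=np.array([-np.sin(yaw),np.cos(yaw),0])
    return np.array([[x,y,.137]+a*ex+b*ey for a,b in L])
L=[(-40,15),(-40,-15),(50,15),(50,-15)]; L=np.array(L)/1000
uv=np.array([(92,450),(158,487),(220,268),(280,295)])/5+[110,190]
us=np.array([(112,92),(118,155),(338,107),(345,168)])/6+160
p=least_squares(lambda p:(proj("top",pts(p,L))-uv).ravel(),[.43,.2,-.4]).x
if 1: print(p,proj("top",pts(p,L))-uv)
for n in("top","side"):
    im=cv2.imread(f"pics/{n}0.png"); q=proj(n,pts(p,np.vstack([L,[[0,0],[.15,0]]])))
    x0,y0,x1,y1=(110,190,250,310) if n=="top" else (160,160,280,260)
    k=5 if n=="top" else 6
    cr=cv2.resize(im[y0:y1,x0:x1],None,fx=k,fy=k)
    for a in q: cv2.circle(cr,tuple(int(t) for t in (a-[x0,y0]+.5)*k),4,(0,0,255),-1)
    cv2.imwrite(f"pics/fit_{n}.png",cr)
E
```

```text
[0.49661746 0.25164007 0.153     ]
[0.48328328 0.22649246 0.153     ]
[0.56990389 0.22080605 0.117     ]
[0.55961514 0.19696692 0.117     ]
yaw -21.964345219124397 0.08834715375067877
[ 0.5231861   0.22568104 -0.38871933] [[-1.0742559   0.82661779]
 [ 0.41880599 -0.22046429]
 [-0.64883982 -0.61500723]
 [ 1.3375257  -0.04194769]]
```

```bash
python3 -c "
import cv2,numpy as np
a=cv2.imread('pics/fit_top.png');b=cv2.imread('pics/fit_side.png')
a=cv2.resize(a,(400,343));b=cv2.resize(b,(400,343));cv2.imwrite('pics/fit.png',np.hstack([a,b]))"
```

```text
(no output)
```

View pics/fit.png

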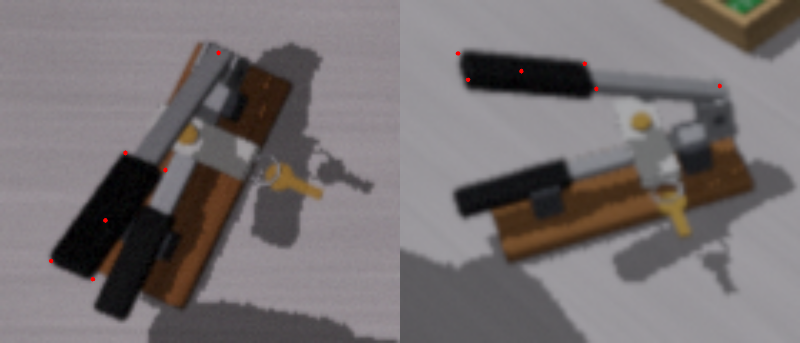

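Crops confirm A: the folded white tag with its brass stud and the key lies across its jaws. The fitted model matches both cameras, with the pad at (0.523, 0.226, 0.137) and yaw of about -22°. Next I'll close the gripper and hover above the pad.

```bash
cat >> h.py <<'E'
P0=np.array([.5232,.2257]); YAW=-.3887; EX=np.array([np.cos(YAW),np.sin(YAW)])
A=YAW+np.pi/2; Q=np.array([np.cos(A/2),np.sin(A/2),0,0])
def pad(th):
    t=np.radians(24)-th
    r=lambda t:-.15*np.cos(t)+.022*np.sin(t)
    z=.056+.15*np.sin(t)+.022*np.cos(t)
    return np.r_[P0+(r(t)-r(np.radians(24)))*EX,z]
E
python3 - <<'E'
from h import *
from bench import manip,effector
import cv2
effector.close()
p=pad(0); manip.move_pose(list(p+[0,0,.06]),list(Q))
print(manip.current_clock(),manip.current_tool_pos()-p,manip.current_force(),pad(.42))
manip.servo_line(list(p+[0,0,.02]),vel=.1)
print(manip.current_clock(),manip.current_tool_pos()-p,manip.current_force(),manip.current_finger_gap())
for n in("top","side"):cv2.imwrite(f"pics/{n}1.png",viewer.get_image(n)[:,:,::-1])
a=cv2.imread("pics/top1.png")[170:330,80:260];b=cv2.imread("pics/side1.png")[110:270,120:300]
cv2.imwrite("pics/hover.png",cv2.resize(np.hstack([a,b]),(800,356),interpolation=cv2.INTER_CUBIC))
E
```

```text
3.1833 [-0.00050295  0.00183214  0.06022657] [0.48072871 0.83725088 0.79870311] [0.50289579 0.23401531 0.07783184]
3.7333 [-0.00018943  0.00052339  0.0198795 ] [ 0.05556917 -0.05634172 -0.30957921] 0.0006746910414244993
```

View pics/hover.png

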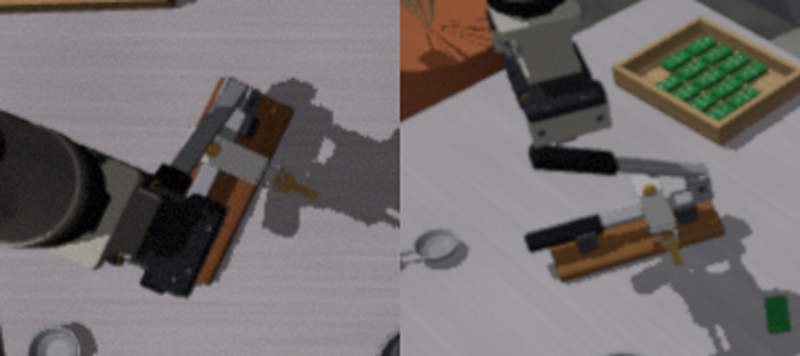

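The fingertips hover over the middle of the sleeve, near (570,140) in the right-hand panel. Now I'll press along the arc in steps, logging force.

Run:
```python
from h import *
from bench import manip
for th in (0,.08,.16,.22,.26,.30,.33,.36,.38,.40,.41):
    manip.servo_line(list(pad(th)),vel=.06)
    f=manip.current_force(); print(th,round(manip.current_clock(),2),np.round(f,1),np.round(manip.current_tool_pos()-pad(th),4))
    if f[2]>25: break
manip.sleep(.1); print(manip.current_force())
import cv2
for n in("top","side"):cv2.imwrite(f"pics/{n}2.png",viewer.get_image(n)[:,:,::-1])
a=cv2.imread("pics/top2.png")[170:330,80:260];b=cv2.imread("pics/side2.png")[110:270,120:300]
cv2.imwrite("pics/press.png",cv2.resize(np.hstack([a,b]),(800,356),interpolation=cv2.INTER_CUBIC))
```

```text
0 4.32 [ 0.5 -1.1  0.3] [-0.0001 -0.0004 -0.0004]
0.08 4.67 [-0.  -0.9  1.7] [-0.0006  0.0001 -0.0003]
0.16 5.02 [ 0.4 -0.6  2.7] [-0.0005  0.0001 -0.0004]
0.22 5.32 [ 0.6 -0.8  1.7] [-0.0003  0.0001 -0.0003]
0.26 5.57 [-0.3 -0.4  2.2] [ 0.      0.0001 -0.0001]
0.3 5.82 [ 0.6 -0.4  4.5] [0.0003 0.0001 0.0002]
0.33 6.07 [ 0.3 -0.9  4.2] [0.0002 0.0001 0.0002]
0.36 6.32 [ 0.6 -0.   2.7] [-0.0001 -0.      0.    ]
0.38 6.57 [-0.1 -0.3  3.3] [-0.0001  0.     -0.0001]
0.4 6.82 [ 0.2 -1.3  3.6] [-0.0002  0.     -0.0002]
0.41 7.07 [-0.8 -0.1  3.2] [-0.0001 -0.     -0.0001]
[ 0.01794711 -0.24540362  2.27614752]
```

View pics/press.png

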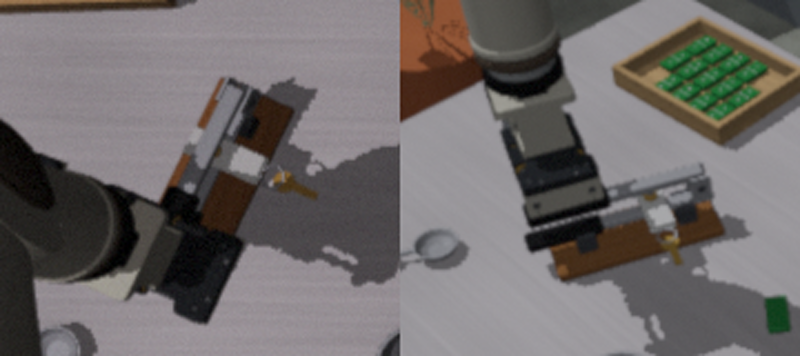

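The force rose to 4.5 N near 0.30–0.33, then dropped past 0.36, which is what a click should look like. The handle is down and level. I'll nudge it to the stop to be sure, then release and look.

Run:
```python
from h import *
from bench import manip
p=pad(.41)
for k in range(1,6):
    manip.servo_line(list(p-[0,0,.001*k]),vel=.02); manip.sleep(.05)
    f=np.mean([manip.current_force()[2] for _ in range(3)]); print(k,f)
    if f>8: break
for th in (.3,.2,.1,0): manip.servo_line(list(pad(th)+[0,0,.002]),vel=.1)
manip.servo_line(list(pad(0)+[0,0,.10]),vel=.15)
# retreat clear of view
manip.move_pose([.32,.50,.28],list(Q))
print(manip.current_clock(),manip.current_force())
import cv2
for n in("top","side"):cv2.imwrite(f"pics/{n}3.png",viewer.get_image(n)[:,:,::-1])
a=cv2.imread("pics/top3.png")[170:330,80:260];b=cv2.imread("pics/side3.png")[110:270,120:300]
cv2.imwrite("pics/after.png",cv2.resize(np.hstack([a,b]),(800,356),interpolation=cv2.INTER_CUBIC))
```

```text
1 3.6315036516023262
2 8.858017167449757
11.225 [ 1.23863482 -0.5018334  -0.04321617]
```

View pics/after.png

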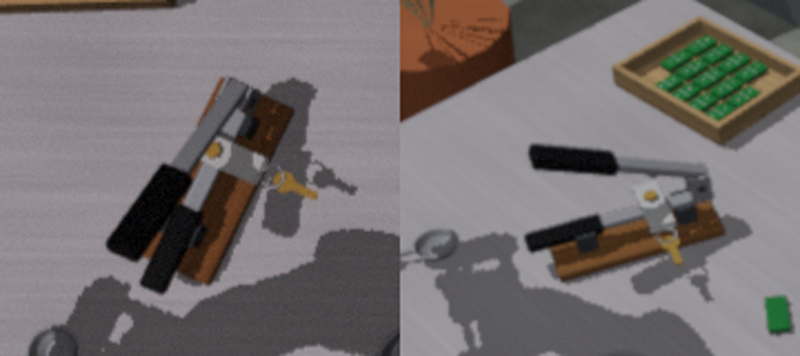

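The handle is back up. In the side panel the stud moved from (649,189) to about (650,197), so it sits lower. I'll compare the tag before and after up close.

```bash
python3 -c "
import cv2,numpy as np
f=lambda n:cv2.resize(cv2.imread(n)[180:240,215:275],(400,400),interpolation=cv2.INTER_CUBIC)
cv2.imwrite('pics/cmp.png',np.hstack([f('pics/side0.png'),f('pics/side3.png')]))"
```

```text
(no output)
```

View pics/cmp.png

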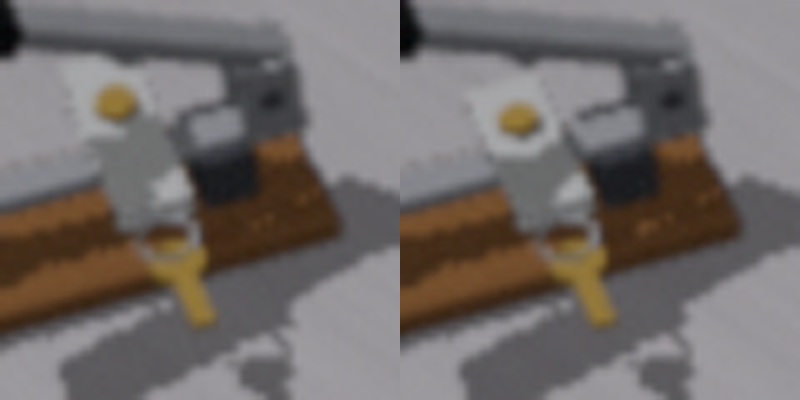

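The stud has dropped from (117,101) to (518-400,118) in the crops and stays there with the handle up, so the tag is holding itself closed. I'll hand in.

```bash
python3 -c "
from bench import manip
manip.hand_in()"
```

```text
the job is handed in; nothing more can be done
```

I pressed the loaded pliers (the brown one with the white tag and key) with the closed fingertips along the handle's arc, and the tag's stud appears to have clicked shut. I then let the handle spring back, moved clear and handed in at about 11 s; no verdict was reported.

- **Click:** the force at the handle peaked at about 4.5 N around 0.30–0.33 rad and dropped by 0.36. I went on to the stop, reaching about 9 N.
- **After release:** the pictures show the handle back up, and the tag's stud still lower than before, so the leaf is holding itself closed. I judged this from the images, as there is no joint reading to confirm it.
- **Other objects:** I never approached the empty pliers or the yellow look-alike. I took no close look at them afterwards.
- **Robot:** the arm was clear of everything at hand-in, and the wrist force was close to zero.

No check failed or disagreed.

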